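# Load the soap stamping press

## Task

A bar of soap sits in the sliding carriage of the stamping press, ready to be loaded under the stamp. With the fingertips press down hard on the carriage's orange thumb pad and, still pressing, slide it between its rails so that its nose passes under the two leaf springs and the carriage comes fully home against the end stop; only then let go and move clear. Do not grip or lift the carriage, do not touch the soap, and leave everything else on the table where it stands.

Things in the scene. Friction and masses are not known exactly. Their poses are not given: they have to be found in the camera images.
- press: Bench press for stamping soap, fixed: green cast base 400 (x) x 170 (y) x 18 mm. Origin: centre of the base's underside, on the table; x is the direction in which the carriage slides home (away from the robot), z up. Two steel side rails along x guide the carriage: inner faces 103 mm apart, tops 32 mm above the table. A dark stop, 34 mm high, closes the far end of the track: its face is 175 mm from the origin along x.
- stamp (a point): centre of the underside of the brass stamp over the far part of the track, 80 mm above the table, 115 mm from the press origin along x; axes as the press. From here the green head above it (lowest point 140 mm above the table) reaches 29 mm either way in x, 42 mm to the right (-y) and to a column on the left (+y); a lever beyond it rises to 305 mm above the table.
- spring_feet (a point): midway between the feet (lowest points) of two leaf springs, bronze strips 13 mm wide over both edges of the track (40 mm left and right of here); 23.5 mm above the table, 90 mm before the stop's face; axes as the press. Passing under, the carriage lifts each foot 4.5 mm; they bear on it with 10 N together. Getting the nose under takes about 8 N of push; then they hold the carriage where it is left.
- spring_clamp (a point): midway between the two dark blocks that clamp the springs, at the height of their tops, 46 mm above the table; axes as the press. Each block is 24 mm (x) long and begins 33.5 mm left or right of here.
- carriage: loose light grey metal plate 210 (x) x 100 (y) x 8 mm, about 0.4 kg, between the rails (1.5 mm play each side) on slippery white strips 20 mm above the table. Origin: centre of its underside; x points along the track towards the stop. It carries the soap in front and the thumb pad behind, towards the robot.
- thumb_pad: orange ribbed rubber pad 46 (x) x 56 (y) x 3 mm fixed on the carriage near its robot end, centred 72.5 mm behind the carriage's middle. Origin: centre of the pad's underside; axes as the carriage. A finger that presses lightly slips on it when the springs resist: about 15 N of downward press takes the carriage along.
- pad_top (a point): centre of the top face of the orange thumb pad, 31 mm above the table: the place to press. The soap's nest begins 75 mm ahead of it.
- nose (a point): centre of the front face of the carriage (the end towards the stop); axes as the carriage. It starts 115 to 155 mm short of the stop's face; home means touching it.
- nest (a point): centre of the floor of the soap nest, black lips 4 mm high, on the carriage, 28 mm above the table; axes as the carriage
- soap: cream bar of soap 75 x 50 x 24 mm, 0.1 kg, loose in the nest, its top 52 mm above the table. Origin: centre of its underside. Not to be touched.
- amber_a: small amber glass oil bottle with a black cap, 25 mm across, 62 mm tall, loose on the table to the right of the press. Origin: centre of its underside. To be left alone.
- dropper: small white dropper bottle with a black cap, 23 mm across, 66 mm tall, loose on the table to the right of the press. Origin: centre of its underside. To be left alone.
- green_soap: spare green bar of soap, 75 x 50 x 24 mm, loose on the table to the right of the press. Origin: centre of its underside. To be left alone.
- jar: open glass jar, 72 mm across, 45 mm tall, loose on the table to the left of the press. Origin: centre of its underside. To be left alone.
- amber_b: second amber glass oil bottle, 25 mm across, 62 mm tall, loose, farther left. Origin: centre of its underside. To be left alone.
- pink_cup: pink paper cup, 82 mm across, 105 mm tall, loose, off to one side. Origin: centre of its underside. To be left alone.
- lime_cup: lime green paper cup, same size, loose, off to one side. Origin: centre of its underside. To be left alone.
- blue_cup: blue paper cup, same size, loose, off to one side. Origin: centre of its underside. To be left alone.
Not all that is in view belongs to the job. Several things have the shape of the carriage; the one meant has the colours described above.

How it is judged:
On the way, in this order (a step that is already met when the one before it is completed fails the run):
1. the fingers press the thumb pad down (over 6 N) while the nose is still short of the springs (contact force between the fingers and thumb_pad above 6 N and x of nose in the frame of press below 0.075 m), for 0.2 s.
2. the nose is sliding on beyond the spring feet with the fingers still pressing the thumb pad (over 6 N) (contact force between the fingers and thumb_pad above 6 N and x of nose in the frame of press between 0.093 and 0.169 m), for 0.2 s.
3. the carriage is home (nose within 3 mm of the stop) with the fingers still pressing the thumb pad (over 6 N) (contact force between the fingers and thumb_pad above 6 N and x of nose in the frame of press above 0.172 m), for 0.1 s.
At the end, for the whole second after the job is handed in: The carriage lies flat in its track with its nose within 3 mm of the end stop (and within 4 mm of the track's middle line), at rest, the soap still flat in its nest within 5 mm. Every bystander is within 15 mm of where it stood (x of nose in the frame of press above 0.172 m and y of nose in the frame of press between -0.004 and 0.004 m and angle between carriage's own z axis and vertical below 0.03 rad and linear speed of each of carriage, soap below 0.01 m/s and distance between soap and nest below 0.005 m and angle between soap's own z axis and vertical below 0.05 rad and distance of each of amber_a, dropper, green_soap, jar, amber_b, pink_cup, lime_cup, blue_cup from where it was at the start of the episode below 0.015 m); the robot touches nothing.
It fails at once if the carriage is lifted or tipped off its track (nose or pad more than 6 mm up, or tilted over 0.1 rad) (z of nose in the frame of press above 0.03 m or z of pad_top in the frame of press above 0.037 m or angle between carriage's own z axis and vertical above 0.1 rad).
It fails at once if the robot touches the soap (contact force between any of the arm, the fingers and soap above 0.5 N).
It fails at once if a bystander is shifted more than 15 mm (distance of any of amber_a, dropper, green_soap, jar, amber_b, pink_cup, lime_cup, blue_cup from where it was at the start of the episode above 0.015 m).
It also fails if it takes over 59 s, if anything falls off the work surface, if the arm or the gripper's body presses on something with over 40 N, if the wrist force passes 120 N, or if a joint passes its speed limit or range.

## Robot

A 6-joint arm with a two-finger parallel gripper is mounted at the origin on the work surface. World frame = base frame: x ahead of the robot, y to its left, z up, the work surface at z = 0. Lengths are in m, angles in rad, forces in N, time in s.
With the tool pointing down it reaches from about 0.35 to 0.775 m from the base axis. Payload 7.3 kg.
Tool frame: the origin (TCP) lies at the very end of the fingers, on their centre line; the grasp point (between the pads) lies grip_point_offset behind it (grip_point_offset is the distance from the TCP to the grasp point, in m); z points along the fingers, y is the direction in which the jaws open and shut (so a half turn about z gives the same grasp; the last joint's range is limited). The gripper opens to 92 mm and grips with 3 to 60 N. Pads are 19 mm wide; open, the fingers measure 130 mm over their backs; the gripper's body (75 mm by 190 mm) begins 47 mm behind the grasp point.
Start: joints at [-1.464, 0.342, 1.524, -0, 1.275, -0.146], TCP at [0.131, -0.508, 0.227] pointing down, gripper open.
Joint ranges: [-2.53, 2.53], [-0.77, 2.02], [0.04, 2.7], [-1, 4.14], [0.28, 2.66], [-3.11, 3.11]. Speed limits (rad/s): [2.57, 2.57, 3.14, 3.14, 3.14, 3.14].

## Interface

Orientations are given as [roll, pitch, yaw] about the fixed x, y, z axes, in that order (R = Rz(yaw) Ry(pitch) Rx(roll)).
In Python, from cell import * gives the robot as it stands.
- The arm moves only by the shell command python3 -m inch 'ROWS' [OPENING] [FORCE]. ROWS is JSON, a list that holds one entry, the list of rows, each a list of 4 numbers: the shift along the tool's x, y, z in mm, then the turn about the tool's z in rad. In form: [[[x, y, z, roll], ...]]. A call has 1 to 10 rows; each row shifts and turns the commanded pose from where the row before left it, along the tool's axes as they then stand; what a row does not reach is not made up. A row lasts 1/8 s, in which the tool goes at most 62.5 mm and 10.7 degrees, less where a joint would pass 70% of its speed; a pose out of reach is approached as far as the arm can. A call with a gripper value outside its range is refused whole. OPENING is the closure, from -1 (fully open) to 1 (shut), set as the call begins (- or left out, the last holds). The fingers move at their own pace and stop on an object; FORCE is the grip in N (left out, the last holds). Time passes only in rows, so rows that do not move let the fingers close. It gives the time, the measured TCP pose, the force and the opening at its end, in the units of the state.
- observe(): the state, without advancing time (a new reading comes with each control period).
- read_camera(name): name is "side" or "top"; returns a dict with "img" (384x512x3 uint8, blue, green, red), "fx", "fy", "cx", "cy" (pixels), "eye" and "rotation" of the camera in the world. Camera axes: x right, y down, z forward; pixel columns grow to the right and rows downward; lengths in m; the calibration is good to about 2 mm. A picture is of the moment at which its call begins. There is no depth.
- hand_in(): hands the job in, once; it reports no verdict.
Trained networks look in the newest picture that a camera, given by its name, has taken for a name from the list of things; names that differ only in an ending like _2 or _b are one class to them, and where a whole thing is asked for, a point or a joint stands for the part that bears it (a point fixed in the world has none). Each returns a list of dicts, best first, with "conf" (0 to 1); they miss things now and then, are a little off and sometimes report something else, mostly with a low value. They report only what shows in the picture. A call takes as long as a camera call. They do not tell look-alikes from the thing itself.
- boxes_of(camera, label): "at" ([row, column] in pixels, amid what is visible of it).
- place_of(camera, label): "at" ([row, column] in pixels: a listed point, or the origin of a listed thing).
The state is a dict: "time": time; "qpos": joint angles; "qvel": joint speeds; "joint_efforts": joint torques, N m; "tool_pos": TCP position; "tool_rot": TCP orientation; "contact_force": force on the tool from outside, world axes, zero at the start; "torque": the same for the moment, N m; "opening": finger opening in m.
Only numpy, scipy, OpenCV 4.12 (cv2) and the standard library are available. Lean on these libraries where they do the work, as an engineer would, in place of code of your own. Each camera call takes 0.05 s, during which the arm holds its last target. There are 200 camera calls.

## Working session

There is one attempt and no reset: what is moved stays moved. The work goes in short steps, Python scripts to look and compute and a shell command to move; the robot and the scene stay as the last step left them, time stands still between calls to the robot, and variables do not carry over. Pictures are saved under pics/ and viewed, about 8 in all and at most 12, crops included, and the job is handed in when it is done.

```bash
mkdir -p pics; cat > h.py <<'E'
from cell import *
import numpy as np, cv2
def ray(c,rc):
    d=np.array([(rc[1]-c["cx"])/c["fx"],(rc[0]-c["cy"])/c["fy"],1.]); d=np.array(c["rotation"])@d
    return np.array(c["eye"]),d/np.linalg.norm(d)
def onz(c,rc,z):
    e,d=ray(c,rc); return e+d*(z-e[2])/d[2]
def tri(c1,p1,c2,p2):
    e1,d1=ray(c1,p1);e2,d2=ray(c2,p2)
    A=np.stack([d1,-d2],1); s=np.linalg.lstsq(A,e2-e1,rcond=None)[0]
    a=e1+s[0]*d1;b=e2+s[1]*d2
    return (a+b)/2,np.linalg.norm(a-b)
E
python3 - <<'E'
from h import *
np.set_printoptions(precision=4,suppress=True)
o=observe();print(o["time"],o["tool_pos"],o["tool_rot"],o["contact_force"],o["opening"])
C={}
for n in("side","top"):
    C[n]=read_camera(n);cv2.imwrite(f"pics/{n}0.png",C[n]["img"]);print(n,np.array(C[n]["eye"]),C[n]["fx"])
H=dict(pad_top=.031,nose=.024,nest=.028,stamp=.08,spring_feet=.0235,spring_clamp=.046,press=0,carriage=.02)
for l,z in H.items():
    P={n:place_of(n,l) for n in C}
    for n in C:
        for k in P[n][:3]: print(l,n,np.round(k["at"],1),round(k["conf"],2),onz(C[n],k["at"],z))
    if P["side"] and P["top"]: print("   tri",*tri(C["side"],P["side"][0]["at"],C["top"],P["top"][0]["at"]))
print(observe()["time"])
E
```

```text
0.0 [ 0.1313 -0.5079  0.226 ] [-3.14   -0.0002  0.2528] [ 0.3408  0.1644 -1.3042] 0.09197877693532568
side [0.1702 0.9528 0.6549] 413.9119717987677
top [ 0.383  -0.0114  1.1122] 348.62470010044325Traceback (most recent call last):
  File "<stdin>", line 11, in <module>
  File "h.py", line 7, in onz
    e,d=ray(c,rc); return e+d*(z-e[2])/d[2]
                                       ~^^^
IndexError: invalid index to scalar variable.
```

```bash
python3 - <<'E'
from h import *
for n in("side","top"):
    c=read_camera(n);print(n,{k:v for k,v in c.items() if k!="img"})
E
```

```text
side {'fx': 413.9119717987677, 'fy': 413.9119717987677, 'cx': 252.94238980499742, 'cy': 187.31808935439568, 'eye': array([0.17016626, 0.95282367, 0.65494362]), 'rotation': array([-2.07966056e+00, -2.54256918e-03, -2.77252327e+00])}
top {'fx': 348.62470010044325, 'fy': 348.62470010044325, 'cx': 259.01498418281653, 'cy': 186.78034358270392, 'eye': array([ 0.38298116, -0.01136008,  1.11218281]), 'rotation': array([-2.99964756, -0.00886323, -1.5773927 ])}
```

View pics/top0.png

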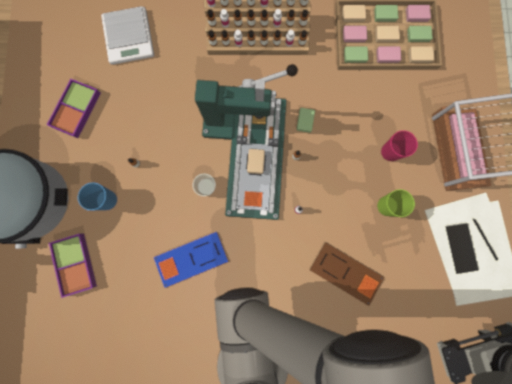

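View pics/side0.png

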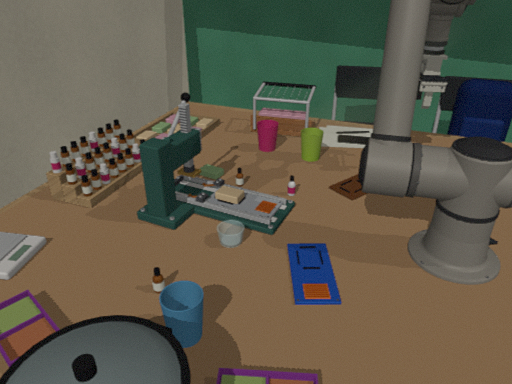

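The top view shows the press upright at cols 228–286, rows 80–217. Candidates for the carriage in the top view are grey at about (180,255) in the press, blue at about (260,190) and brown at about (272,347). Only the grey one lies between rails and carries the cream soap (161,257) with the orange pad behind it (200,254). The side view shows the same, with its pad at (207,267).

```bash
sed -i 's/^import numpy.*/&\nfrom scipy.spatial.transform import Rotation as Ro/; s/np.array(c\["rotation"\])@d/Ro.from_euler("xyz",c["rotation"]).as_matrix()@d/' h.py
python3 - <<'E'
from h import *
np.set_printoptions(precision=4,suppress=True)
C={n:read_camera(n) for n in("side","top")}
H=dict(pad_top=.031,nose=.024,nest=.028,stamp=.08,spring_feet=.0235,spring_clamp=.046,press=0,carriage=.02)
for l,z in H.items():
    P={n:place_of(n,l) for n in C}
    for n in C:
        for k in P[n][:3]: print(l,n,np.round(k["at"],1),round(k["conf"],2),onz(C[n],k["at"],z))
    if P["side"] and P["top"]: print("   tri",*tri(C["side"],P["side"][0]["at"],C["top"],P["top"][0]["at"]))
# orange pad by colour, near the track
for n,(r0,r1,c0,c1) in dict(side=(195,220,245,290),top=(185,215,235,275)).items():
    im=C[n]["img"][r0:r1,c0:c1]; h=cv2.cvtColor(im,cv2.COLOR_BGR2HSV)
    m=((h[...,0]<14)&(h[...,1]>170)&(h[...,2]>110)).astype(np.uint8)
    r,c=np.nonzero(m); 
    print("orange",n,len(r),r.mean()+r0,c.mean()+c0,onz(C[n],(r.mean()+r0,c.mean()+c0),.031))
a=cv2.resize(C["top"]["img"][70:225,190:310],None,fx=3.8,fy=3.8,interpolation=cv2.INTER_CUBIC)
cv2.imwrite("pics/crop1.png",a)
E
```

```text
pad_top side [289.8 317.3] 0.92 [0.281  0.2794 0.031 ]
pad_top side [334.5 185. ] 0.52 [0.4858 0.4881 0.031 ]
pad_top side [206.  264.4] 0.43 [ 0.502  -0.0005  0.031 ]
pad_top top [268.5 167.2] 0.84 [0.2892 0.2574 0.031 ]
pad_top top [287.5 367.8] 0.8 [ 0.2287 -0.3481  0.031 ]
pad_top top [197.1 253.4] 0.54 [ 0.505  -0.0042  0.031 ]
   tri [0.2859 0.2613 0.0138] 0.0038123509972629345
nose side [193.3 338.9] 0.78 [ 0.3188 -0.1634  0.024 ]
nose side [193.6 213.4] 0.58 [ 0.6746 -0.022   0.024 ]
nose side [239.8 306. ] 0.57 [0.3515 0.1043 0.024 ]
nose top [246.4 219.7] 0.72 [0.3539 0.1001 0.024 ]
nose top [253.7 317.1] 0.71 [ 0.3297 -0.1992  0.024 ]
nose top [141.2 255.7] 0.59 [ 0.6864 -0.0124  0.024 ]
   tri [0.3222 0.0813 0.1591] 0.07130430063677085
nest side [185.9 354.4] 0.77 [ 0.2815 -0.2204  0.028 ]
nest side [257.2 308.3] 0.77 [0.3275 0.1753 0.028 ]
nest side [195.3 232.8] 0.67 [ 0.6127 -0.0279  0.028 ]
nest top [267.9 334.8] 0.97 [ 0.287  -0.2512  0.028 ]
nest top [253.4 207.8] 0.86 [0.3332 0.1358 0.028 ]
nest top [162.1 253.9] 0.71 [ 0.6171 -0.0063  0.028 ]
   tri [ 0.2851 -0.25
[... 395 characters left out ...]
 0.679  -0.0244  0.0443] 0.007070606992782856
press side [203.5 222.5] 0.89 [ 0.6418 -0.015   0.    ]
press top [155.3 256.1] 0.91 [ 0.6457 -0.0134  0.    ]
   tri [ 0.6435 -0.0141  0.0007] 0.004144451493270719
carriage side [272.8 313.7] 0.97 [0.3036 0.216  0.02  ]
carriage side [202.6 243.4] 0.75 [ 0.5721 -0.0126  0.02  ]
carriage top [258.1 191.4] 0.9 [0.319 0.187 0.02 ]
carriage top [273.4 348.4] 0.75 [ 0.2695 -0.2941  0.02  ]
carriage top [177.2 252.4] 0.7 [ 0.5699 -0.0013  0.02  ]
   tri [ 0.313   0.1902 -0.0031] 0.009301308262972003
orange side 144 206.43055555555554 265.5763888888889 [0.4981 0.0005 0.031 ]
orange top 168 198.58333333333334 252.77380952380952 [ 0.5004 -0.0023  0.031 ]
```

View pics/crop1.png

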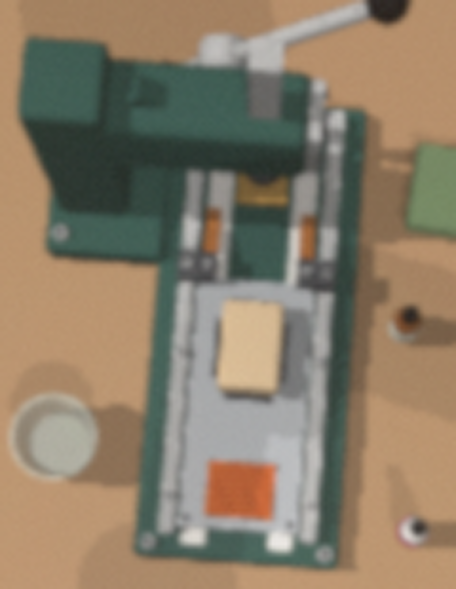

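```bash
python3 - <<'E'
from h import *
np.set_printoptions(precision=4,suppress=True)
print("gpo",grip_point_offset)
C=read_camera("top")
f=lambda x,y:(70+y/3.8,190+x/3.8)
for nm,a,b,z in [("base right",(335,568),(362,112),.018),("base left",(137,552),(160,262),.018),("rail right outer",(317,540),(346,112),.032),("rail L",(160,530),(181,285),.032),("gap R",(303,525),(314,290),.03),("front edge",(137,552),(335,568),.018)]:
    A,B=onz(C,f(*a),z),onz(C,f(*b),z);d=B-A;print(nm,A,B,np.arctan2(d[1],d[0]))
for l in("jar","dropper","amber_a"):
    print(l,[(round(k["conf"],2),onz(C,k["at"],0)[:2]) for k in place_of("top",l)[:3]])
E
python3 -m inch '[[[0,0,0,0.16],[0,0,0,0.16],[0,0,0,0],[0,0,0,0]]]' 1 20
```

```text
gpo 0.0188
base right [ 0.4356 -0.0813  0.018 ] [ 0.829  -0.1104  0.018 ] -0.07369736469042967
base left [0.4497 0.0817 0.018 ] [0.6959 0.0638 0.018 ] -0.0724993573276256
rail right outer [ 0.4578 -0.0661  0.032 ] [ 0.8234 -0.0954  0.032 ] -0.08010791252695484
rail L [0.4667 0.0619 0.032 ] [0.672  0.0452 0.032 ] -0.08112787031546204
gap R [ 0.4702 -0.0549  0.03  ] [ 0.6677 -0.0663  0.03  ] -0.05766066254586077
front edge [0.4497 0.0817 0.018 ] [ 0.4356 -0.0813  0.018 ] -1.6573499301034895
jar [(0.82, array([0.5528, 0.1488]))]
dropper [(0.62, array([ 0.4695, -0.1429]))]
amber_a [(0.54, array([ 0.6348, -0.1397])), (0.41, array([0.6299, 0.3757]))]
time: 1.9
tool_pos: [0.1313, -0.5083, 0.2267]
tool_rot: [3.142, -0.0, -0.064]
contact_force: [-0.2, 0.5, 0.3]
opening: 0.0564
```

```bash
python3 -m inch '[[[23.5,-38,0,0.012],[23.5,-38,0,0],[23.5,-38,0,0],[23.5,-38,0,0],[23.5,-38,0,0],[23.5,-38,0,0],[23.5,-38,0,0]]]' 1 20 && python3 -m inch '[[[23.5,-38,0,0],[23.5,-38,0,0],[23.5,-38,0,0],[23.5,-38,0,0],[23.5,-38,0,0],[23.5,-38,0,0],[23.5,-38,0,0],[0,0,0,0],[0,0,0,0]]]'
```

```text
time: 2.78
tool_pos: [0.3166, -0.2547, 0.2269]
tool_rot: [3.141, -0.001, -0.077]
contact_force: [1.1, -1.1, -0.6]
opening: 0.0005
time: 3.9
tool_pos: [0.5005, -0.0039, 0.2265]
tool_rot: [3.141, 0.001, -0.077]
contact_force: [0.0, -0.4, -0.4]
opening: 0.0003
```

```bash
python3 -m inch '[[[0,0,40,0],[0,0,40,0],[0,0,40,0],[0,0,40,0],[0,0,10,0],[0,0,0,0]]]'; python3 - <<'E'
from h import *
C={n:read_camera(n) for n in("side","top")}
a=C["side"]["img"][140:260,150:310];b=C["top"]["img"][90:225,190:310]
a=cv2.resize(a,(420,315),interpolation=2);b=cv2.resize(b,(280,315),interpolation=2)
cv2.imwrite("pics/c2.png",np.hstack([a,b]))
E
```

```text
time: 4.65
tool_pos: [0.501, -0.0044, 0.0571]
tool_rot: [3.141, 0.0, -0.08]
contact_force: [0.2, 0.3, 0.5]
opening: -0.0
```

View pics/c2.png

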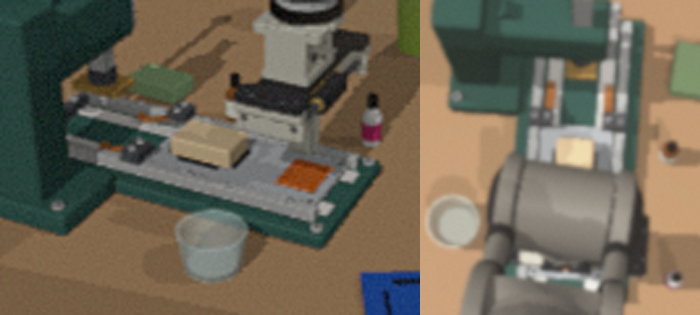

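The crop shows closed fingertips (about (145,310)) standing right over the orange pad (175,305), well behind the soap, with the gripper body clear of the bottles. Press down next.

```bash
python3 -m inch '[[[0,0,15,0],[0,0,6,0],[0,0,3,0],[0,0,2,0],[0,0,0,0],[0,0,0,0]]]'; python3 -m inch '[[[0,0,2,0],[0,0,0,0],[0,0,0,0]]]'
```

```text
time: 5.5
tool_pos: [0.5016, -0.0038, 0.0313]
tool_rot: [3.141, -0.002, -0.079]
contact_force: [0.3, -0.3, 5.7]
opening: 0.0006
time: 5.88
tool_pos: [0.503, -0.004, 0.0311]
tool_rot: [3.141, -0.005, -0.079]
contact_force: [-2.2, -0.6, 21.2]
opening: 0.0007
```

```bash
python3 -m inch '[[[0,0,1,0],[0,0,0,0],[3,0,0,0],[5,0,0,0],[6,0,0,0],[6,0,0,0],[5,0,0,0],[0,0,0,0]]]'; python3 - <<'E'
from h import *
C={n:read_camera(n) for n in("side","top")}
for l,z in(("nose",.024),("nest",.028),("pad_top",.031)):
  for n in C: print(l,n,[(round(k["conf"],2),np.round(onz(C[n],k["at"],z)[:2],4)) for k in place_of(n,l) if onz(C[n],k["at"],z)[0]>.45])
E
```

```text
time: 6.88
tool_pos: [0.5292, -0.0062, 0.0311]
tool_rot: [3.141, -0.008, -0.079]
contact_force: [-1.0, 0.3, 24.7]
opening: 0.0006
nose side [(0.64, array([ 0.6944, -0.0202]))]
nose top [(0.69, array([ 0.7116, -0.0202])), (0.66, array([0.5393, 0.1487])), (0.3, array([ 0.6515, -0.0182]))]
nest side [(0.74, array([ 0.6426, -0.0111]))]
nest top [(0.61, array([ 0.6356, -0.0064])), (0.24, array([0.5051, 0.4546]))]
pad_top side [(0.66, array([0.6224, 0.0278])), (0.63, array([ 0.522 , -0.0015]))]
pad_top top []
```

```bash
python3 -m inch '[[[5,0,0,0],[6,0,0,0],[6,0,0,0],[6,0,0,0],[6,0,0,0],[6,0,0,0],[6,0,0,0],[6,0,0,0],[0,0,0,0]]]'; python3 - <<'E'
from h import *
C={n:read_camera(n) for n in("side","top")}
for l,z in(("nose",.024),("nest",.028),("pad_top",.031)):
  for n in C: print(l,n,[(round(k["conf"],2),np.round(onz(C[n],k["at"],z)[:2],4)) for k in place_of(n,l) if onz(C[n],k["at"],z)[0]>.45])
E
```

```text
time: 8.4
tool_pos: [0.5752, -0.0097, 0.0311]
tool_rot: [3.141, -0.006, -0.079]
contact_force: [-2.2, 0.3, 22.0]
opening: 0.0006
nose side [(0.74, array([ 0.7424, -0.0187]))]
nose top [(0.74, array([ 0.6837, -0.0207])), (0.69, array([ 0.7528, -0.0172]))]
nest side [(0.86, array([ 0.6915, -0.0251]))]
nest top [(0.55, array([ 0.6849, -0.0191]))]
pad_top side [(0.45, array([ 0.5837, -0.0186])), (0.2, array([ 6.378e-01, -5.000e-04]))]
pad_top top []
```

```bash
python3 -m inch '[[[5,0,0,0],[6,0,0,0],[6,0,0,0],[6,0,0,0],[6,0,0,0],[6,0,0,0],[6,0,0,0],[6,0,0,0],[5,0,0,0],[0,0,0,0]]]'; python3 - <<'E'
from h import *
C={n:read_camera(n) for n in("side","top")}
for l,z in(("nose",.024),("nest",.028),("pad_top",.031)):
  for n in C: print(l,n,[(round(k["conf"],2),np.round(onz(C[n],k["at"],z)[:2],4)) for k in place_of(n,l) if onz(C[n],k["at"],z)[0]>.45])
E
```

```text
time: 10.05
tool_pos: [0.6268, -0.0138, 0.0312]
tool_rot: [3.141, -0.006, -0.079]
contact_force: [-3.1, -0.1, 19.0]
opening: 0.0006
nose side []
nose top []
nest side [(0.75, array([ 0.7387, -0.0092]))]
nest top []
pad_top side [(0.64, array([ 0.6301, -0.0136])), (0.25, array([ 0.6166, -0.0908]))]
pad_top top []
```

```bash
python3 -m inch '[[[0,0,1,0],[4,0,0,0],[4,0,0,0],[3,0,0,0],[2,0,0,0],[0,0,0,0]]]'; python3 -m inch '[[[2,0,0,0],[2,0,0,0],[0,0,0,0],[0,0,0,0]]]';python3 -m inch '[[[2,0,0,0],[0,0,0,0],[0,0,0,0]]]'
```

```text
time: 11.2
tool_pos: [0.639, -0.0148, 0.0311]
tool_rot: [3.141, -0.005, -0.079]
contact_force: [-7.1, 1.1, 26.0]
opening: 0.0004
time: 11.7
tool_pos: [0.6391, -0.0147, 0.031]
tool_rot: [3.141, 0.004, -0.079]
contact_force: [-19.6, 0.5, 36.4]
opening: 0.0005
time: 12.08
tool_pos: [0.6392, -0.0147, 0.031]
tool_rot: [3.141, 0.008, -0.078]
contact_force: [-25.9, 0.2, 40.7]
opening: 0.0004
```

```bash
python3 - <<'E'
from h import *
C={n:read_camera(n) for n in("side","top")}
for l,z in(("nose",.024),("nest",.028),("pad_top",.031),("soap",.028)):
  for n in C: print(l,n,[(round(k["conf"],2),np.round(onz(C[n],k["at"],z)[:2],4)) for k in place_of(n,l) if onz(C[n],k["at"],z)[0]>.45])
a=C["side"]["img"][140:260,130:290];b=C["top"]["img"][60:195,190:310]
a=cv2.resize(a,(460,345),interpolation=2);b=cv2.resize(b,(306,345),interpolation=2)
cv2.imwrite("pics/c3.png",np.hstack([a,b]))
E
```

```text
nose side []
nose top [(0.5, array([ 0.6287, -0.1455]))]
nest side [(0.87, array([ 0.7586, -0.0251]))]
nest top []
pad_top side [(0.6, array([ 0.6509, -0.0222])), (0.29, array([ 0.6355, -0.3953]))]
pad_top top []
soap side [(0.71, array([ 0.7573, -0.0215]))]
soap top []
```

View pics/c3.png

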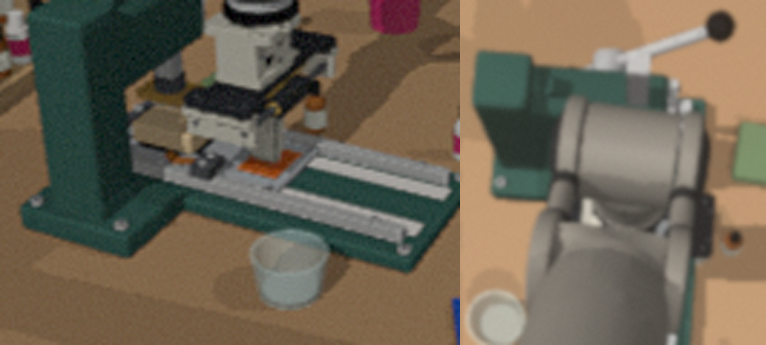

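```bash
python3 -m inch '[[[-2,0,0,0],[0,0,-3,0],[0,0,-3,0],[-2,0,-10,0],[-4,0,-20,0],[-20,0,-20,0],[-30,0,-20,0],[-30,0,-20,0],[-30,0,-20,0],[-30,0,-20,0]]]'; python3 -m inch '[[[-35,0,-10,0],[-35,0,-10,0],[-35,0,0,0],[-20,0,0,0],[0,0,0,0],[0,0,0,0]]]'
python3 - <<'E'
from h import *
C={n:read_camera(n) for n in("side","top")}
for l,z in(("nose",.024),("nest",.028),("pad_top",.031),("jar",0),("dropper",0),("amber_a",0)):
  for n in C: print(l,n,[(round(k["conf"],2),np.round(onz(C[n],k["at"],z)[:2],4)) for k in place_of(n,l) if onz(C[n],k["at"],z)[0]>.45])
for n,(r0,r1,c0,c1) in dict(side=(185,215,200,260),top=(140,185,235,280)).items():
    im=C[n]["img"][r0:r1,c0:c1]; h=cv2.cvtColor(im,cv2.COLOR_BGR2HSV)
    r,c=np.nonzero((h[...,0]<14)&(h[...,1]>170)&(h[...,2]>110))
    if len(r): print("orange",n,len(r),onz(C[n],(r.mean()+r0,c.mean()+c0),.031))
a=C["side"]["img"][130:260,110:300];b=C["top"]["img"][60:225,180:320]
a=cv2.resize(a,(504,345),interpolation=2);b=cv2.resize(b,(293,345),interpolation=2)
cv2.imwrite("pics/c4.png",np.hstack([a,b]))
E
```

```text
time: 13.82
tool_pos: [0.4951, -0.0032, 0.1645]
tool_rot: [3.141, -0.002, -0.079]
contact_force: [0.2, 0.4, 1.0]
opening: 0.0004
time: 14.58
tool_pos: [0.3725, 0.0064, 0.1834]
tool_rot: [3.141, -0.002, -0.079]
contact_force: [0.6, -0.6, -0.1]
opening: 0.0005
nose side [(0.6, array([ 0.8173, -0.0407]))]
nose top [(0.78, array([ 0.823 , -0.0118]))]
nest side [(0.96, array([ 0.7615, -0.0246]))]
nest top [(0.74, array([ 0.7531, -0.0195]))]
pad_top side [(0.63, array([ 0.639 , -0.0101]))]
pad_top top [(0.78, array([ 0.6465, -0.0144])), (0.69, array([ 0.7056, -0.0112])), (0.54, array([ 0.7849, -0.0197]))]
jar side [(0.87, array([0.5472, 0.1538])), (0.27, array([ 0.725 , -0.0408]))]
jar top [(0.57, array([0.5414, 0.1512])), (0.17, array([ 0.689, -0.034]))]
dropper side [(0.52, array([ 0.4623, -0.1573])), (0.26, array([0.5393, 0.1535]))]
dropper top [(0.51, array([ 0.651 , -0.0229])), (0.43, array([ 0.4707, -0.149 ]))]
amber_a side [(0.56, array([0.618, 0.378])), (0.52, array([ 0.6315, -0.1289]))]
amber_a top [(0.6, array([ 0.6458, -0.1448])), (0.38, array([0.6298, 0.3695])), (0.23, array([ 0.7654, -0.0234]))]
orange side 122 [ 0.6361404  -0.01076938  0.031     ]
orange top 166 [ 0.63759076 -0.0134945   0.031     ]
```

View pics/c4.png

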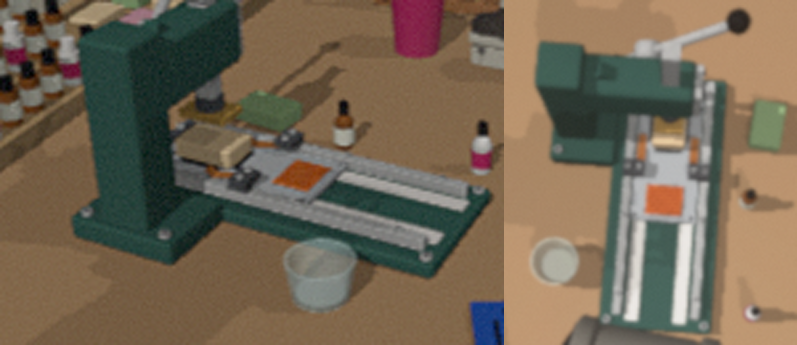

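The last view shows the carriage under the stamp with the soap in its nest, the pad at (175,303) left / (200,665) right, the jar and bottles standing as before, and the arm clear.

```bash
python3 -c "
from cell import *
print(hand_in(), observe()['time'])"
```

```text
the job is handed in; nothing more can be done
the job is handed in; nothing more can be done
```

The carriage appears to be fully home against the end stop, with the soap still in its nest, and the job is handed in. No verdict was reported.

I pressed the orange pad with closed fingertips at about 19–26 N (41 N when pushing against the stop). Still pressing, I slid the carriage about 137 mm, under the springs and up to the stop. It stopped dead there, holding against about 26 N of push after sliding at 1–3 N. I then lifted off and backed away.

**Last checks**
- **Carriage position:** the nose measured x ≈ 0.817 and 0.823 from the two views, with the stop's face expected at about 0.818. The nest measured 0.753–0.762, with the stamp at 0.759, so it lies under the stamp.
- **Bystanders:** the last picture showed the soap seated and the jar, both nearby bottles and the green soap standing as before. The measured positions moved up to about 12 mm for the jar and amber_a, which I put down to detector scatter. I did not measure the cups, amber_b or the green soap again.
- **Robot:** the tool force was about zero and the arm was clear.

**Disagreement:** the pad located by its colour gave x ≈ 0.636–0.638, where about 0.640 was expected. That is 2–4 mm short, about the calibration error. I trusted the hard stop over it. The nose's sideways readings also scattered by about 29 mm (y −0.041 and −0.012), so I did not use them.

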